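# Pack the sample carrier with test panels and retains

### The job

Pack the light-blue sample carrier for the next laboratory. Swing its hold-down arm right out of the way, slide every coloured test panel from the white bench stand fully home into a free slot of the rack, one to a slot among the grey panels already there, and then swing the arm back until it lies squarely over all the panels. Stand the jars, wire spool and mould block waiting on the bench upright side by side on the floor of the carrier's open bay as well (before or after the panels), and leave the grey panels in their slots and the beaker, calipers, screwdriver and brass weight where they are.

Things in the scene. Friction and masses are not known exactly. Their poses are not given: they have to be found in the camera images.
- carrier: light-blue sample carrier, fixed, base 200 x 200 x 6 mm. Origin: centre of its underside, on the bench; z up. White slotted rack along its line y = +55 mm (see rack), open bay along y = -55 mm (see bay). A steel post 18 mm thick at carrier (-78, 55) mm carries the hold-down arm. A seated panel's top is 81 mm above the bench
- bay (a point): centre of the open bay's floor, 6 mm above the bench at carrier (0, -55) mm; axes as the carrier's. The bay is 166 mm long (x) and 62 mm wide (y) inside, with walls 4 mm thick and 18 mm high
- hold_arm (a joint): flat steel hold-down arm 150 x 14 x 7 mm on a vertical pin (pivot_pin), light friction (0.06 N m), stays where left. 0: closed, along the carrier's +x over all six slots, its underside 4 mm above seated panels; grows as the free end swings towards the carrier's +y; 1.57: square to the rack, out of the way; stop at 1.75 rad
- red_knob (a point): gripping point on the red knob at the arm's free end: upright, 16 mm thick, 28 mm tall, from 92 to 120 mm above the bench; this point is 107 mm above the bench, 148 mm from the pivot
- pivot_pin (a point): the arm's pivot axis, at carrier (-78, 55) mm, 88 mm above the bench
- stand: white bench stand, fixed, 150 x 70 mm, base 10 mm thick, with three grooves 48 mm apart along its x, 6 mm wide and 20 mm deep between ridges 46 mm long. Origin: centre of its underside. Panels stand in the grooves, 10 mm above the bench, their width along the stand's y
- rack (a point): middle of the rack's floor, 6 mm above the bench; axes as the carrier's. Slots 0 to 5 at x = -45, -27, -9, +9, +27, +45 mm take panels on edge on this floor, width along y. Slots 6 mm wide between teeth 30 mm high, whose pointed tops guide a panel in; side walls leave 2 mm beyond each end of a panel, their flared lips end 34 mm above the floor
- panel_green: green upright test panel: plate 4 thick x 56 wide x 55 high, along its top a black grip strip 8 thick x 56 wide x 20 high with a label of the same colour on it; 75 mm tall in all, 60 g. Origin: centre of the lower edge; x across the thickness, y along the width, z up. It starts in the bench stand; None when absent (two or three of the three colours are present)
- panel_yellow: yellow upright test panel: plate 4 thick x 56 wide x 55 high, along its top a black grip strip 8 thick x 56 wide x 20 high with a label of the same colour on it; 75 mm tall in all, 60 g. Origin: centre of the lower edge; x across the thickness, y along the width, z up. It starts in the bench stand; None when absent (two or three of the three colours are present)
- panel_blue: blue upright test panel: plate 4 thick x 56 wide x 55 high, along its top a black grip strip 8 thick x 56 wide x 20 high with a label of the same colour on it; 75 mm tall in all, 60 g. Origin: centre of the lower edge; x across the thickness, y along the width, z up. It starts in the bench stand; None when absent (two or three of the three colours are present)
- neighbour0: grey upright test panel: plate 4 thick x 56 wide x 55 high, along its top a black grip strip 8 thick x 56 wide x 20 high with a label of the same colour on it; 75 mm tall in all, 60 g. Origin: centre of the lower edge; x across the thickness, y along the width, z up. It already stands in slot 0; None when absent, and that slot is then free (three of the six are present)
- neighbour1: grey upright test panel: plate 4 thick x 56 wide x 55 high, along its top a black grip strip 8 thick x 56 wide x 20 high with a label of the same colour on it; 75 mm tall in all, 60 g. Origin: centre of the lower edge; x across the thickness, y along the width, z up. It already stands in slot 1; None when absent, and that slot is then free (three of the six are present)
- neighbour2: grey upright test panel: plate 4 thick x 56 wide x 55 high, along its top a black grip strip 8 thick x 56 wide x 20 high with a label of the same colour on it; 75 mm tall in all, 60 g. Origin: centre of the lower edge; x across the thickness, y along the width, z up. It already stands in slot 2; None when absent, and that slot is then free (three of the six are present)
- neighbour3: grey upright test panel: plate 4 thick x 56 wide x 55 high, along its top a black grip strip 8 thick x 56 wide x 20 high with a label of the same colour on it; 75 mm tall in all, 60 g. Origin: centre of the lower edge; x across the thickness, y along the width, z up. It already stands in slot 3; None when absent, and that slot is then free (three of the six are present)
- neighbour4: grey upright test panel: plate 4 thick x 56 wide x 55 high, along its top a black grip strip 8 thick x 56 wide x 20 high with a label of the same colour on it; 75 mm tall in all, 60 g. Origin: centre of the lower edge; x across the thickness, y along the width, z up. It already stands in slot 4; None when absent, and that slot is then free (three of the six are present)
- neighbour5: grey upright test panel: plate 4 thick x 56 wide x 55 high, along its top a black grip strip 8 thick x 56 wide x 20 high with a label of the same colour on it; 75 mm tall in all, 60 g. Origin: centre of the lower edge; x across the thickness, y along the width, z up. It already stands in slot 5; None when absent, and that slot is then free (three of the six are present)
- jar: white plastic jar with a blue cap, straight cylinder 50 mm across, 150 g, 58 mm tall, bottom-heavy, standing on the bench. Origin: centre of its underside, z up. None when absent (three of jar, brown jar, spool and block are present)
- amber: brown wide-mouth jar with a black cap, straight cylinder 48 mm across, 180 g, 58 mm tall, bottom-heavy, standing on the bench. Origin: centre of its underside, z up. None when absent (three of jar, brown jar, spool and block are present)
- spool: full copper wire spool with black flanges, straight cylinder 54 mm across, 450 g, 58 mm tall, bottom-heavy, standing on the bench. Origin: centre of its underside, z up. None when absent (three of jar, brown jar, spool and block are present)
- mould: mould block, aluminium on a dark steel base, 50 x 50 mm square, 600 g, 58 mm tall, bottom-heavy, standing on the bench. Origin: centre of its underside, z up. None when absent (three of jar, brown jar, spool and block are present)
- beaker: bystander, to be left alone: glass beaker of pellets, 96 mm across, 130 mm tall. Origin at its underside
- calipers: bystander, to be left alone: calipers lying flat, 150 mm long. Origin at its underside
- screwdriver: bystander, to be left alone: screwdriver lying flat. Origin at its underside
- weight: bystander, to be left alone: brass balance weight, 38 mm across, 50 mm tall. Origin at its underside

How it is judged:
By the outcome, as a careful person would: the job done as asked, in the order asked, and still so for the second after the job is handed in, with the robot touching nothing.
Of neighbour0, neighbour1, neighbour2, neighbour3, neighbour4, neighbour5 only 3 to 3 are there at a start; the rules pass over those that are not, and their reading is None.
Of panel_green, panel_yellow, panel_blue only 2 to 3 are there at a start; the rules pass over those that are not, and their reading is None.
Of jar, amber, spool, mould only 3 to 3 are there at a start; the rules pass over those that are not, and their reading is None.
At some moment in a run one of jar, amber, spool, mould may be knocked a few centimetres aside while the robot is not near it.
It also fails if it takes over 210 s, if anything falls off the work surface, if the arm or the gripper's body presses on something with over 40 N, if the wrist force passes 120 N, or if a joint passes its speed limit or range.

### The arm

A 6-joint arm with a two-finger parallel gripper is mounted at the origin on the work surface. World frame = base frame: x ahead of the robot, y to its left, z up, the work surface at z = 0. Lengths are in m, angles in degrees, forces in N, time in s.
With the tool pointing down it reaches from about 0.3 to 0.775 m from the base axis. Payload 14.6 kg.
Tool frame: the origin (TCP) lies on the centre line of the jaws, within the pads' length; the fingertips stand 17 mm ahead of it and the grasp point (between the pads) lies 2 mm behind it (tcp_to_tips is the distance from the TCP to the fingertips, in m); z points along the fingers, y is the line along which they close (so a half turn about z gives the same grasp; the last joint's range is limited). The gripper opens to 85 mm and grips with 20 to 120 N. Pads are 22 mm wide; open, the fingers measure 114 mm over their backs; the gripper's body (76 mm by 85 mm) begins 54 mm behind the grasp point. The pads swing forward as they close: fully open they stand 13 mm farther back than shut.
Start: joints at [-69.993, 17.183, 87.147, -0, 75.671, -3.816], TCP at [0.222, -0.503, 0.248] pointing down, gripper open.
Joint ranges: [-173.82, 173.82], [-45.26, 126.66], [13.44, 144.39], [-59.66, 239.66], [0, 175.72], [-146.38, 146.38]. Speed limits (degrees/s): [127.2, 127.2, 147.25, 180, 180, 180].

### API

Orientations are given as [roll, pitch, yaw] about the fixed x, y, z axes, in that order (R = Rz(yaw) Ry(pitch) Rx(roll)).
In Python, from cell import * gives the robot as it stands.
- The arm moves only by the shell command python3 -m handwheel 'ROWS' [OPENING]. ROWS is JSON, a list that holds one entry, the list of rows, each a list of 4 numbers: the shift along the world's x, y, z in units of 0.1 m (1.0 is 0.1 m), then the turn about the world's z in units of pi/2 rad (1.0 is pi/2 rad). In form: [[[dx, dy, dz, twist], ...]]. A call has 1 to 12 rows; each row is the pose to reach, as a shift and turn from the pose commanded when the call began; what a row does not reach only later rows make up. A row lasts 1/12 s, in which the tool goes at most 41.7 mm and 7.16 degrees, less where a joint would pass 70% of its speed; a pose out of reach is approached as far as the arm can. A call with a number of a shift or a turn outside -1 to 1 is refused whole. A call with a gripper value outside its range is refused whole. OPENING is the closure, from 0 (fully open) to 1 (shut), set as the call begins (- or left out, the last holds). The fingers move at their own pace and stop on an object; the grip force is fixed at half the most. Time passes only in rows, so rows that repeat a pose let the fingers close. It gives the time, the measured TCP pose, the force, the opening and the grip force at its end, in the units of the state.
- sense(): the state, without advancing time (a new reading comes with each control period).
- get_image(name): name is "side" or "top"; returns a dict with "color" (384x512x3 uint8, blue, green, red), "K" (3x3 intrinsics, pixels), "origin" and "orientation" of the camera in the world. Camera axes: x right, y up, looking along -z (the intrinsics and any distortion apply to the point x, -y, -z); pixel columns grow to the right and rows downward; lengths in m; the calibration is good to about 2 mm. A picture is of the moment at which its call begins. There is no depth.
- finish_job(): hands the job in; it is judged then, once.
The state is a dict: "time_s": time; "qpos": joint angles; "qvel": joint speeds; "joint_efforts": joint torques, N m; "tool_pos": TCP position; "orientation": TCP orientation; "wrist_force": force on the tool from outside, world axes, zero at the start; "wrist_torque": the same for the moment, N m; "gripper_width": opening from 0.0 (shut) to 1.0 (fully open); "grasp_force": force on a finger pad.
Only numpy, scipy, OpenCV 4.12 (cv2) and the standard library are available. Lean on these libraries where they do the work, as an engineer would, in place of code of your own. Each camera call takes 0.05 s, during which the arm holds its last target. There are 200 camera calls.

## Working session

There is one attempt and no reset: what is moved stays moved. The work goes in short steps, Python scripts to look and compute and a shell command to move; the robot and the scene stay as the last step left them, time stands still between calls to the robot, and variables do not carry over. Pictures are saved under pics/ and viewed, at most 14 in all, crops included, and the job is handed in when it is done.

```bash
mkdir -p pics; ls
python3 - <<'E'
from cell import *
import cv2
for n in("top","side"):
    d=get_image(n); cv2.imwrite(f"pics/{n}0.png",d["color"]); print(n,d["K"],d["origin"],d["orientation"],[k for k in d])
print(sense())
E
```

```text
pics
top [[370.92071084   0.         257.49220835]
 [  0.         370.92071084 188.52034432]
 [  0.           0.           1.        ]] [ 0.38206051 -0.03525833  0.89844469] [ 14.0152328    0.24277416 -89.53463107] ['color', 'K', 'origin', 'orientation']
side [[391.91139765   0.         256.13854733]
 [  0.         391.91139765 195.39821505]
 [  0.           0.           1.        ]] [0.28142375 0.44945152 0.79775891] [  40.21052623   -0.91999259 -148.48623054] ['color', 'K', 'origin', 'orientation']
{'time_s': 0.1, 'qpos': array([-6.99914082e+01,  1.72135920e+01,  8.71751767e+01,  1.69872996e-03,
        7.56707648e+01, -3.81601185e+00]), 'qvel': array([-0.02545284, -0.03615117, -0.07494352, -0.11408693,  0.06001092,
       -0.0216012 ]), 'joint_efforts': array([ 1.99229282e-03, -5.44380069e+01, -3.62368476e+01, -5.74200340e-05,
        3.02004315e-03, -7.20718094e-05]), 'tool_pos': array([ 0.22210586, -0.50295993,  0.24777863]), 'orientation': array([-1.79940708e+02, -5.60391536e-03,  2.38241795e+01]), 'wrist_force': array([-0.72841575, -0.30925929,  0.24818144]), 'wrist_torque': array([ 0.01905079, -0.05759979, -0.02762198]), 'grasp_force': 0.0, 'gripper_width': 1.0015047013280396}
```

View pics/top0.png

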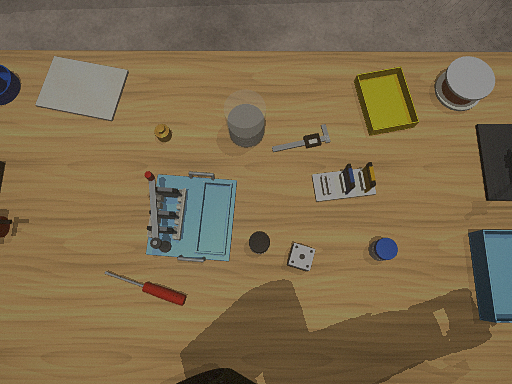

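View pics/side0.png

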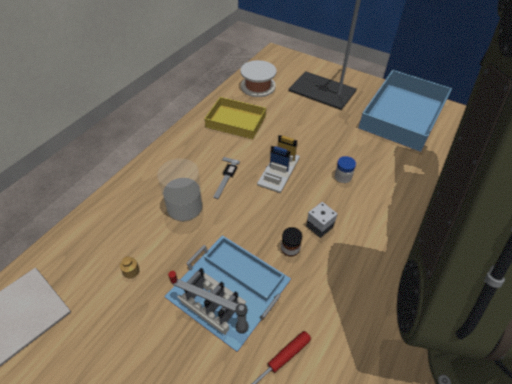

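```bash
cat > h.py <<'E'
from cell import *
import cv2, numpy as np
from scipy.spatial.transform import Rotation as Ro
def cam(n):
    d=get_image(n); d["R"]=Ro.from_euler("xyz",d["orientation"],degrees=True).as_matrix(); return d
def ray(d,uv):
    K=d["K"]; uv=np.atleast_2d(np.asarray(uv,float))
    c=np.c_[(uv[:,0]-K[0,2])/K[0,0],-(uv[:,1]-K[1,2])/K[1,1],-np.ones(len(uv))]
    return c@d["R"].T
def onz(d,uv,z):
    r=ray(d,uv); return d["origin"]+r*((z-d["origin"][2])/r[:,2])[:,None]
def proj(d,P):
    c=(np.atleast_2d(P)-d["origin"])@d["R"]; K=d["K"]
    return np.c_[K[0,2]-K[0,0]*c[:,0]/c[:,2],K[1,2]+K[1,1]*c[:,1]/c[:,2]]
def tri(d1,u1,d2,u2):
    r1=ray(d1,u1)[0];r2=ray(d2,u2)[0]
    s=np.linalg.lstsq(np.c_[r1,-r2],d2["origin"]-d1["origin"],rcond=None)[0]
    a=d1["origin"]+r1*s[0];b=d2["origin"]+r2*s[1]; return (a+b)/2,np.linalg.norm(a-b)
def mask(d,lo,hi):
    return cv2.inRange(cv2.cvtColor(d["color"],cv2.COLOR_BGR2HSV),np.array(lo),np.array(hi))
def blobs(m,amin=8):
    n,l,s,c=cv2.connectedComponentsWithStats(m)
    return [(s[i,4],s[i,:4].tolist(),c[i].round(1).tolist()) for i in range(1,n) if s[i,4]>=amin]
def crop(d,x0,y0,x1,y1,f,name):
    cv2.imwrite(f"pics/{name}.png",cv2.resize(d["color"][y0:y1,x0:x1],None,fx=f,fy=f,interpolation=cv2.INTER_CUBIC))
E
python3 - <<'E'
from h import *
t=cam("top");s=cam("side")
a=cv2.resize(t["color"][160:280,140:410],None,fx=2.9,fy=2.9,interpolation=cv2.INTER_CUBIC)[:,:783]
b=cv2.resize(s["color"][232:345,160:295],None,fx=2.1,fy=2.1,interpolation=cv2.INTER_CUBIC)
c=cv2.resize(s["color"][125:238,255:365],None,fx=2.1,fy=2.1,interpolation=cv2.INTER_CUBIC)
o=np.zeros((590,783,3),np.uint8);o[:a.shape[0],:a.shape[1]]=a;o[350:350+b.shape[0],:b.shape[1]]=b;o[350:350+c.shape[0],300:300+c.shape[1]]=c
cv2.imwrite("pics/c1.png",o)
for d in(t,s):
    print("lightblue",blobs(mask(d,(88,60,120),(104,200,255)),80))
    m=mask(d,(88,60,120),(104,200,255))
    print("red",blobs(mask(d,(0,150,80),(8,255,255)),6)+blobs(mask(d,(172,150,80),(180,255,255)),6))
    print("blue",blobs(mask(d,(108,120,40),(125,255,255)),6))
    print("yel",blobs(mask(d,(20,190,100),(30,255,255)),6))
E
```

```text
lightblue [(np.int32(3988), [146, 175, 91, 85], [201.4, 216.4]), (np.int32(143), [166, 197, 13, 15], [171.4, 203.7]), (np.int32(1823), [483, 232, 29, 88], [499.8, 270.7])]
red [(np.int32(35), [144, 171, 7, 7], [147.5, 174.2]), (np.int32(436), [142, 283, 43, 22], [163.3, 293.4])]
blue [(np.int32(138), [0, 65, 11, 30], [5.3, 77.4]), (np.int32(39), [349, 168, 6, 14], [351.1, 174.6]), (np.int32(375), [376, 238, 22, 22], [386.3, 248.3])]
yel [(np.int32(1942), [357, 74, 57, 56], [384.9, 101.6]), (np.int32(53), [369, 166, 7, 15], [371.7, 172.9])]
lightblue [(np.int32(2280), [363, 85, 88, 51], [406.6, 109.6]), (np.int32(4062), [165, 236, 125, 115], [236.1, 286.0])]
red [(np.int32(55), [169, 271, 7, 12], [171.9, 275.4]), (np.int32(560), [268, 332, 42, 40], [289.5, 350.7])]
blue [(np.int32(1919), [239, 0, 117, 40], [308.1, 13.5]), (np.int32(7201), [353, 0, 147, 104], [430.7, 37.6]), (np.int32(52), [274, 147, 13, 8], [279.6, 150.2]), (np.int32(89), [272, 154, 16, 12], [279.6, 159.2]), (np.int32(209), [338, 157, 17, 15], [346.0, 163.9])]
yel []
```

View pics/c1.png

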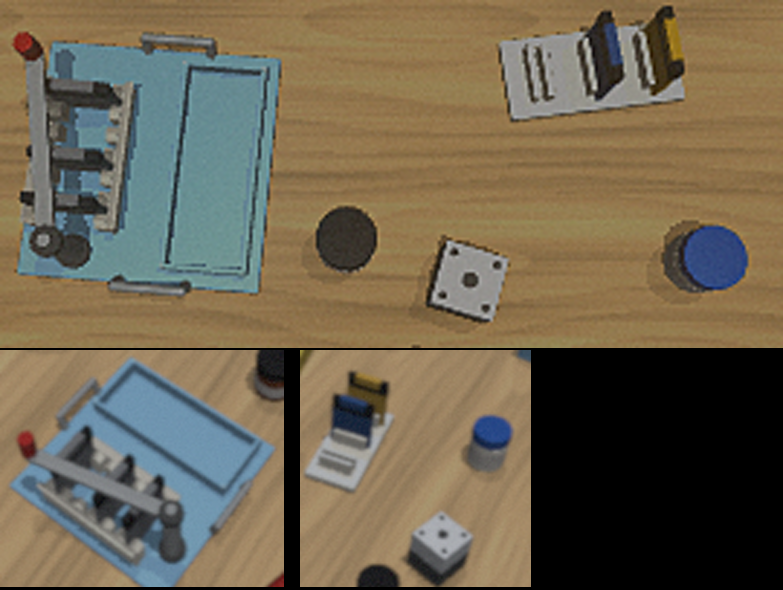

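```bash
cat >> h.py <<'E'
def rect(d,m,z):
    c=max(cv2.findContours(m,cv2.RETR_EXTERNAL,cv2.CHAIN_APPROX_NONE)[0],key=cv2.contourArea)[:,0,:]
    P=onz(d,c,z)[:,:2]*1000
    return cv2.minAreaRect(P.astype(np.float32))
def window(m,x0,y0,x1,y1):
    o=np.zeros_like(m);o[y0:y1,x0:x1]=m[y0:y1,x0:x1];return o
E
python3 - <<'E'
from h import *
t=cam("top");s=cam("side")
for n,d,w,w2 in(("top",t,(140,165,245,270),(305,160,380,205)),("side",s,(150,225,300,360),(250,130,305,200))):
    m=window(mask(d,(86,50,70),(106,220,255)),*w)
    k=np.ones((3,3),np.uint8)
    m=cv2.morphologyEx(m,cv2.MORPH_CLOSE,np.ones((15,15),np.uint8))
    print(n,"carrier",rect(d,m,.006))
    m=window(mask(d,(0,0,125),(180,60,255)),*w2); 
    m=cv2.morphologyEx(m,cv2.MORPH_CLOSE,np.ones((13,13),np.uint8))
    print(n,"stand",rect(d,m,.010),blobs(m))
print("knob",tri(t,(147.7,174.0),s,(172,275.5)))
print("blue lbl",tri(t,(351.1,174.6),s,(279.6,159.2)))
# items top circles/rect (z=58)
V=t["color"].max(2)
m=window((V<75).astype(np.uint8)*255,245,228,275,258);m=cv2.morphologyEx(m,cv2.MORPH_OPEN,np.ones((3,3),np.uint8))
print("amber",rect(t,m,.058),blobs(m))
m=window(mask(t,(108,120,40),(125,255,255)),370,230,405,265);print("jar",rect(t,m,.058))
m=window(mask(t,(0,0,120),(180,70,255)),280,235,325,275);m=cv2.morphologyEx(m,cv2.MORPH_CLOSE,np.ones((5,5),np.uint8));print("mould",rect(t,m,.058))
for n,p,z in(("pivot",(140+45/2.9,160+240/2.9),.1),("g_a",(140+85/2.9,160+92/2.9),.081),("g_b",(140+80/2.9,160+158/2.9),.081),("g_c",(140+75/2.9,160+202/2.9),.081)):print(n,onz(t,p,z))
E
```

```text
top carrier ((534.5931396484375, 129.3519287109375), (198.99412536621094, 199.05715942382812), 85.87115478515625)
top stand ((617.7403564453125, -242.52249145507812), (68.74231719970703, 147.82176208496094), 7.48875093460083) [(np.int32(1430), [312, 168, 64, 33], [340.5, 184.7])]
side carrier ((533.5321044921875, 130.5448760986328), (198.05999755859375, 198.94161987304688), 85.77099609375)
side stand ((615.9374389648438, -240.43443298339844), (73.52313995361328, 152.72848510742188), 7.445629119873047) [(np.int32(766), [257, 155, 43, 37], [277.4, 174.1])]
knob (array([0.6078309 , 0.21161119, 0.11328121]), np.float64(0.002963615781826321))
blue lbl (array([ 0.629945  , -0.2583425 ,  0.02944864]), np.float64(0.010909714890330158))
amber ((467.7299499511719, -34.40070343017578), (44.85713577270508, 45.171836853027344), 0.4342304766178131) [(np.int32(365), [249, 232, 21, 21], [258.9, 242.1])]
jar ((455.9711608886719, -319.77618408203125), (46.94395065307617, 46.0860481262207), 43.2039909362793)
mould ((436.8856506347656, -129.77566528320312), (49.23633575439453, 49.142669677734375), 73.41532897949219)
pivot [[0.45998836 0.18730169 0.1       ]]
g_a [[0.57716475 0.1698769  0.081     ]]
g_b [[0.52485214 0.17029432 0.081     ]]
g_c [[0.49083344 0.1718386  0.081     ]]
```

```bash
python3 -m handwheel '[[[0.5,0.9,0,-0.17],[0.5,0.9,0,-0.17],[0.5,0.9,0,-0.17]]]' 0
python3 -m handwheel '[[[0.5,0.9,0,0],[0.5,0.9,0,0],[0.5,0.9,0,0]]]' >/dev/null
python3 -m handwheel '[[[0.5,0.9,0,0],[0.5,0.9,0,0],[0.5,0.9,0,0]]]' >/dev/null
python3 -m handwheel '[[[0.5,0.9,0,0],[0.5,0.9,0,0],[0.5,0.9,0,0]]]' >/dev/null
python3 -m handwheel '[[[0.5,0.9,0,0],[0.5,0.9,0,0],[0.5,0.9,0,0]]]' >/dev/null
python3 -m handwheel '[[[0.5,0.9,0,0],[0.5,0.9,0,0],[0.5,0.9,0,0]]]' >/dev/null
python3 -m handwheel '[[[0.5,0.9,0,0],[0.5,0.9,0,0],[0.5,0.9,0,0]]]' >/dev/null
python3 -m handwheel '[[[0.35,0.84,-0.4,0],[0.35,0.84,-0.4,0],[0.35,0.84,-0.4,0],[0.35,0.84,-0.4,0]]]'
python3 - <<'E'
from h import *
t=cam("top");s=cam("side")
st=sense();print(st["tool_pos"],st["orientation"])
o=np.zeros((500,760,3),np.uint8)
a=cv2.resize(t["color"][130:255,100:250],None,fx=2.5,fy=2.5);b=cv2.resize(s["color"][200:340,140:285],None,fx=2.5,fy=2.5)
o[:a.shape[0],:375]=a;o[:b.shape[0],390:390+b.shape[1]]=b;cv2.imwrite("pics/c2.png",o)
E
```

```text
time_s: 0.55
tool_pos: [0.2731, -0.4106, 0.2481]
orientation: [-180.0, -0.0, 8.1]
wrist_force: [0.5, -0.6, -0.3]
gripper_width: 1.002
grasp_force: 0.0
time_s: 2.38
tool_pos: [0.6068, 0.2138, 0.2052]
orientation: [180.0, 0.2, 8.7]
wrist_force: [-1.2, -0.1, -0.3]
gripper_width: 1.0
grasp_force: 0.0
[0.60695331 0.21101722 0.20775767] [1.79986024e+02 5.96853241e-02 8.57181295e+00]
```

View pics/c2.png

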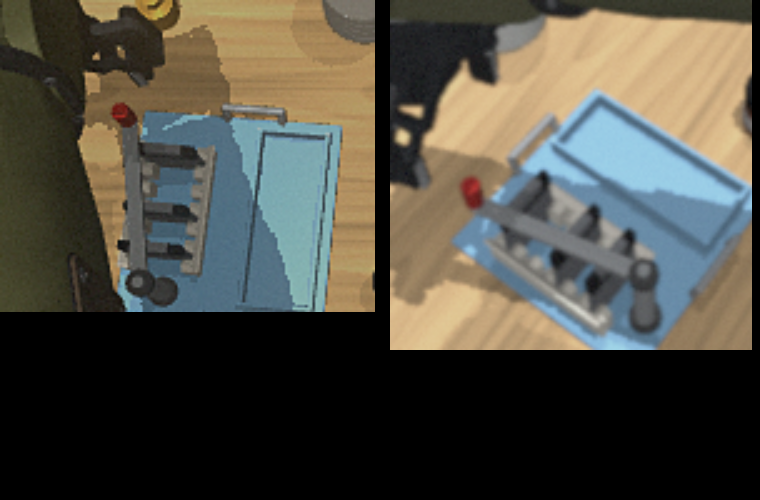

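```bash
python3 -m handwheel '[[[0,0,-0.4,0],[0,0,-0.7,0],[0,0,-0.95,0],[0,0,-0.95,0],[0,0,-0.95,0]]]' >/dev/null
python3 -m handwheel '[[[0,0,0,0],[0,0,0,0],[0,0,0,0],[0,0,0,0],[0,0,0,0],[0,0,0,0]]]' 0.75
python3 - <<'E'
from h import *
t=cam("top");s=cam("side")
o=np.zeros((370,760,3),np.uint8)
a=cv2.resize(t["color"][130:255,100:250],None,fx=2.5,fy=2.5);b=cv2.resize(s["color"][200:340,140:285],None,fx=2.5,fy=2.5)
o[:a.shape[0],:375]=a;o[:b.shape[0],390:390+b.shape[1]]=b;cv2.imwrite("pics/c3.png",o)
import math
p=np.array([.4603,.1906]);a0=math.radians(8.1)
for k in range(1,13):
    a=a0+(math.radians(86)-a0)*k/12
    d=.1485*np.array([math.cos(a)-math.cos(a0),math.sin(a)-math.sin(a0)]);print(k,(d*10).round(2),round((a-a0)/math.pi*2,3))
E
```

```text
time_s: 3.4
tool_pos: [0.6072, 0.2109, 0.1137]
orientation: [-180.0, -0.0, 8.5]
wrist_force: [-0.2, -0.6, 0.1]
gripper_width: 0.251
grasp_force: 0.0
1 [-0.03  0.16] 0.072
2 [-0.08  0.32] 0.144
3 [-0.15  0.48] 0.216
4 [-0.24  0.62] 0.289
5 [-0.34  0.76] 0.361
6 [-0.46  0.88] 0.433
7 [-0.59  0.99] 0.505
8 [-0.73  1.08] 0.577
9 [-0.88  1.15] 0.649
10 [-1.04  1.21] 0.721
11 [-1.2   1.25] 0.793
12 [-1.37  1.27] 0.866
```

View pics/c3.png

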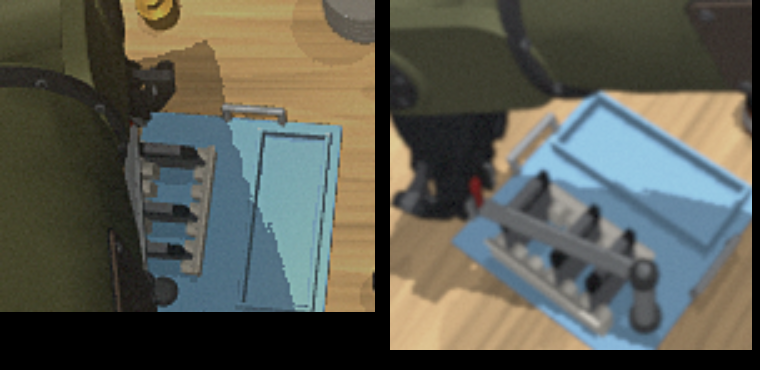

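```bash
python3 -m handwheel '[[[-0.03,0.16,0,0.072],[-0.08,0.32,0,0.144],[-0.15,0.48,0,0.216],[-0.24,0.62,0,0.289],[-0.34,0.76,0,0.361],[-0.46,0.88,0,0.433],[-0.46,0.88,0,0.433]]]'
python3 -m handwheel '[[[-0.13,0.11,0,0.072],[-0.27,0.2,0,0.144],[-0.42,0.27,0,0.216],[-0.58,0.33,0,0.288],[-0.74,0.37,0,0.36],[-0.91,0.39,0,0.433],[-0.97,0.395,0,0.45],[-0.97,0.395,0,0.45],[-0.97,0.395,0,0.45]]]'
python3 - <<'E'
from h import *
t=cam("top");s=cam("side")
o=np.zeros((370,760,3),np.uint8)
a=cv2.resize(t["color"][130:278,50:200],None,fx=2.5,fy=2.5);b=cv2.resize(s["color"][200:340,140:285],None,fx=2.5,fy=2.5)
o[:a.shape[0],:375]=a;o[:b.shape[0],390:390+b.shape[1]]=b;cv2.imwrite("pics/c4.png",o)
E
```

```text
time_s: 4.08
tool_pos: [0.5595, 0.3009, 0.1133]
orientation: [-180.0, 0.0, 48.0]
wrist_force: [0.3, -0.1, -0.5]
gripper_width: 0.252
grasp_force: 0.0
time_s: 4.83
tool_pos: [0.4649, 0.3382, 0.1136]
orientation: [180.0, -0.0, 87.7]
wrist_force: [1.0, -0.6, -0.1]
gripper_width: 0.252
grasp_force: 0.0
```

View pics/c4.png

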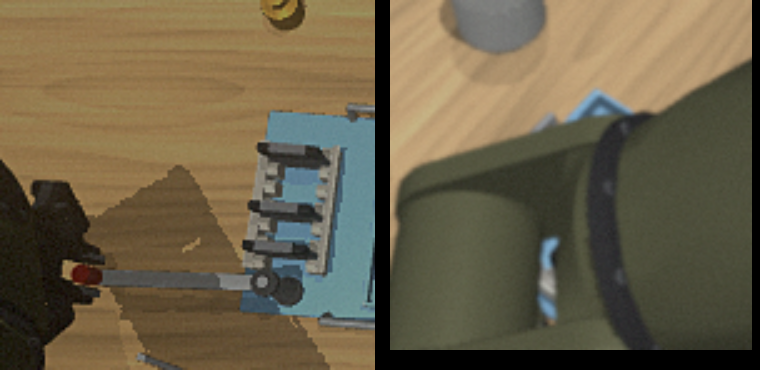

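```bash
python3 -m handwheel '[[[0,0,0,0],[0,0,0.3,0],[0,0,0.7,0],[0,0,1,0],[0,0,1,0]]]' 0 >/dev/null
python3 -m handwheel '[[[0.23,-0.9,0,0.105],[0.23,-0.9,0,0.105],[0.23,-0.9,0,0.105]]]' >/dev/null
python3 -m handwheel '[[[0.23,-0.9,0,0],[0.23,-0.9,0,0],[0.23,-0.9,0,0]]]' >/dev/null
python3 -m handwheel '[[[0.23,-0.9,0,0],[0.23,-0.9,0,0],[0.23,-0.9,0,0]]]' >/dev/null
python3 -m handwheel '[[[0.23,-0.9,0,0],[0.23,-0.9,0,0],[0.23,-0.9,0,0]]]' >/dev/null
python3 -m handwheel '[[[0.23,-0.9,0,0],[0.23,-0.9,0,0],[0.23,-0.9,0,0]]]' >/dev/null
python3 -m handwheel '[[[0.23,-0.9,0,0],[0.23,-0.9,0,0],[0.23,-0.9,0,0]]]' >/dev/null
python3 -m handwheel '[[[0.21,-0.88,0,0],[0.21,-0.88,0,0],[0.21,-0.88,0,0],[0.21,-0.88,0,0],[0.21,-0.88,0,0]]]'
python3 -m handwheel '[[[0,0,-0.3,0],[0,0,-0.5,0],[0,0,-0.7,0],[0,0,-0.7,0]]]'
python3 - <<'E'
from h import *
t=cam("top");s=cam("side")
o=np.zeros((370,760,3),np.uint8)
a=cv2.resize(t["color"][140:240,280:430],None,fx=2.5,fy=2.5);b=cv2.resize(s["color"][90:230,225:370],None,fx=2.5,fy=2.5)
o[:a.shape[0],:375]=a;o[:b.shape[0],390:390+b.shape[1]]=b;cv2.imwrite("pics/c5.png",o)
E
```

```text
time_s: 7.27
tool_pos: [0.6231, -0.2891, 0.2125]
orientation: [-180.0, -0.0, 97.4]
wrist_force: [0.5, 0.6, 0.5]
gripper_width: 0.999
grasp_force: 0.0
time_s: 7.6
tool_pos: [0.622, -0.287, 0.1392]
orientation: [-179.7, -0.2, 97.5]
wrist_force: [-0.5, 0.8, -0.6]
gripper_width: 0.999
grasp_force: 0.0
```

View pics/c5.png

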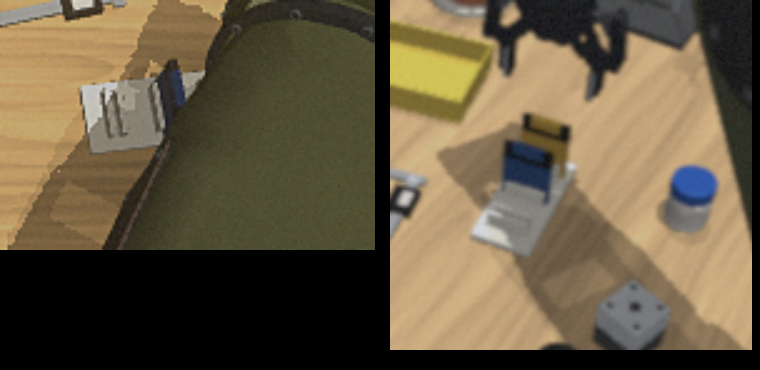

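```bash
python3 -m handwheel '[[[0,0,-0.2,0],[0,0,-0.4,0],[0,0,-0.6,0],[0,0,-0.71,0],[0,0,-0.71,0],[0,0,-0.71,0]]]' 
python3 -m handwheel '[[[0,0,0,0],[0,0,0,0],[0,0,0,0],[0,0,0,0],[0,0,0,0],[0,0,0,0],[0,0,0,0],[0,0,0,0]]]' 1
python3 -m handwheel '[[[0,0,0.2,0],[0,0,0.4,0],[0,0,0.7,0],[0,0,1,0],[0,0,1,0]]]'
python3 - <<'E'
from h import *
t=cam("top");s=cam("side")
b=cv2.resize(s["color"][70:230,225:370],None,fx=2.5,fy=2.5);cv2.imwrite("pics/c6.png",b)
E
```

```text
time_s: 8.2
tool_pos: [0.6237, -0.2895, 0.0736]
orientation: [179.9, 0.0, 97.5]
wrist_force: [0.5, -0.7, 0.2]
gripper_width: 0.998
grasp_force: 0.0
time_s: 8.87
tool_pos: [0.6237, -0.29, 0.0742]
orientation: [179.9, 0.1, 97.4]
wrist_force: [-2.0, 0.2, 6.1]
gripper_width: 0.641
grasp_force: 62.5
time_s: 9.28
tool_pos: [0.6249, -0.2906, 0.18]
orientation: [179.5, 0.3, 97.4]
wrist_force: [1.2, -0.6, 0.3]
gripper_width: 0.637
grasp_force: 63.4
```

View pics/c6.png

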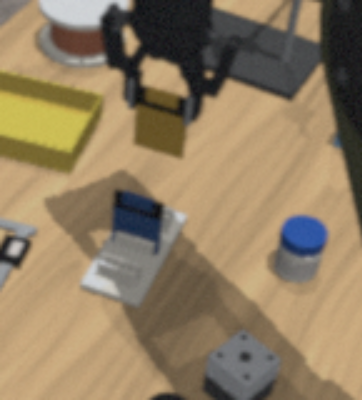

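```bash
python3 -m handwheel '[[[-0.12,0.94,0.28,0.174],[-0.12,0.94,0.28,0.174],[-0.12,0.94,0.28,0.174]]]' >/dev/null
python3 -m handwheel '[[[-0.12,0.94,0,0.174],[-0.12,0.94,0,0.174],[-0.12,0.94,0,0.174]]]' >/dev/null
python3 -m handwheel '[[[-0.12,0.94,0,0.174],[-0.12,0.94,0,0.174],[-0.12,0.94,0,0.174]]]' >/dev/null
python3 -m handwheel '[[[-0.12,0.94,0,0.174],[-0.12,0.94,0,0.174],[-0.12,0.94,0,0.174]]]' >/dev/null
python3 -m handwheel '[[[-0.10,0.963,0,0.174],[-0.10,0.963,0,0.174],[-0.10,0.963,0,0.174],[-0.10,0.963,0,0.174],[-0.10,0.963,0,0.174]]]' 
python3 -m handwheel '[[[0,0,-0.2,0],[0,0,-0.45,0],[0,0,-0.7,0],[0,0,-0.85,0],[0,0,-0.85,0],[0,0,-0.85,0]]]'
python3 - <<'E'
from h import *
t=cam("top");s=cam("side")
o=np.zeros((400,790,3),np.uint8)
a=cv2.resize(t["color"][160:260,140:240],None,fx=3.5,fy=3.5);b=cv2.resize(s["color"][220:340,160:285],None,fx=3.2,fy=3.2)
o[:a.shape[0],:350]=a;o[:b.shape[0],380:380+b.shape[1]]=b;cv2.imwrite("pics/c7.png",o)
E
```

```text
time_s: 10.8
tool_pos: [0.565, 0.1827, 0.1995]
orientation: [-180.0, -0.1, 175.7]
wrist_force: [1.1, 0.4, -0.1]
gripper_width: 0.639
grasp_force: 63.6
time_s: 11.3
tool_pos: [0.5653, 0.1813, 0.115]
orientation: [-180.0, -0.1, 175.6]
wrist_force: [1.2, 0.5, 1.2]
gripper_width: 0.637
grasp_force: 63.5
```

View pics/c7.png

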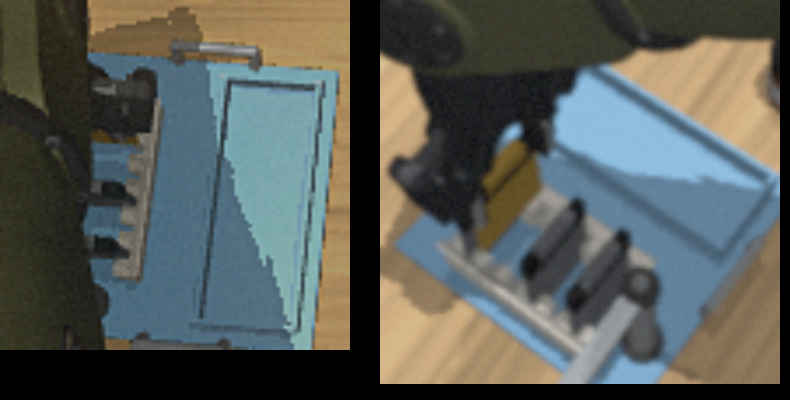

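```bash
python3 -m handwheel '[[[0,0,-0.08,0],[0,0,-0.16,0],[0,0,-0.24,0],[0,0,-0.3,0],[0,0,-0.3,0],[0,0,-0.3,0]]]' 
python3 -m handwheel '[[[0,0,-0.05,0],[0,0,-0.1,0],[0,0,-0.13,0],[0,0,-0.15,0],[0,0,-0.15,0],[0,0,-0.15,0]]]'
```

```text
time_s: 11.9
tool_pos: [0.565, 0.1827, 0.0848]
orientation: [-180.0, -0.0, 175.7]
wrist_force: [0.5, 0.4, -1.0]
gripper_width: 0.637
grasp_force: 63.6
time_s: 12.4
tool_pos: [0.5652, 0.1827, 0.0703]
orientation: [180.0, 0.0, 175.7]
wrist_force: [-0.4, -0.8, 0.5]
gripper_width: 0.644
grasp_force: 63.6
```

```bash
python3 -m handwheel '[[[0,0,-0.015,0],[0,0,-0.015,0]]]' 
python3 -m handwheel '[[[0,0,-0.015,0],[0,0,-0.015,0]]]'
```

```text
time_s: 12.57
tool_pos: [0.5658, 0.1826, 0.0701]
orientation: [180.0, 0.1, 175.7]
wrist_force: [-2.8, -2.0, 12.1]
gripper_width: 0.637
grasp_force: 64.8
time_s: 12.73
tool_pos: [0.5663, 0.1826, 0.07]
orientation: [180.0, 0.2, 175.8]
wrist_force: [-6.5, -5.7, 25.3]
gripper_width: 0.639
grasp_force: 66.0
```

```bash
python3 -m handwheel '[[[0,0,0.03,0],[0,0,0.03,0],[0,0,0.03,0],[0,0,0.03,0],[0,0,0.03,0],[0,0,0.03,0]]]' 0
python3 -m handwheel '[[[0,0,0.2,0],[0,0,0.6,0],[0,0,1,0],[0,0,1,0]]]' >/dev/null
python3 -m handwheel '[[[0.1,-0.85,0.33,-0.174],[0.1,-0.85,0.33,-0.174],[0.1,-0.85,0.33,-0.174]]]' >/dev/null
python3 -m handwheel '[[[0.1,-0.85,0,-0.174],[0.1,-0.85,0,-0.174],[0.1,-0.85,0,-0.174]]]' >/dev/null
python3 -m handwheel '[[[0.1,-0.85,0,-0.174],[0.1,-0.85,0,-0.174],[0.1,-0.85,0,-0.174]]]' >/dev/null
python3 -m handwheel '[[[0.1,-0.85,0,-0.174],[0.1,-0.85,0,-0.174],[0.1,-0.85,0,-0.174]]]' >/dev/null
python3 -m handwheel '[[[0.12,-0.843,0,-0.174],[0.12,-0.843,0,-0.174],[0.12,-0.843,0,-0.174],[0.12,-0.843,0,-0.174],[0.12,-0.843,0,-0.174]]]'
python3 -m handwheel '[[[0,0,-0.3,0],[0,0,-0.6,0],[0,0,-0.8,0],[0,0,-0.8,0],[0,0,-0.8,0]]]'
python3 - <<'E'
from h import *
t=cam("top");s=cam("side")
o=np.zeros((400,790,3),np.uint8)
b=cv2.resize(s["color"][90:215,225:350],None,fx=3,fy=3);a=cv2.resize(s["color"][220:340,160:285],None,fx=3.2,fy=3.2)
o[:a.shape[0],:400]=a;o[:b.shape[0],410:410+b.shape[1]]=b;cv2.imwrite("pics/c8.png",o)
E
```

```text
time_s: 13.23
tool_pos: [0.565, 0.1827, 0.07]
orientation: [-180.0, -0.0, 175.7]
wrist_force: [0.3, 0.6, -0.1]
gripper_width: 1.003
grasp_force: 0.0
time_s: 14.98
tool_pos: [0.617, -0.2413, 0.2027]
orientation: [-180.0, -0.0, 97.5]
wrist_force: [-0.4, -1.3, 0.4]
gripper_width: 1.0
grasp_force: 0.0
time_s: 15.4
tool_pos: [0.6172, -0.2404, 0.1233]
orientation: [-179.9, -0.0, 97.6]
wrist_force: [0.4, 0.0, -0.1]
gripper_width: 0.999
grasp_force: 0.0
```

View pics/c8.png

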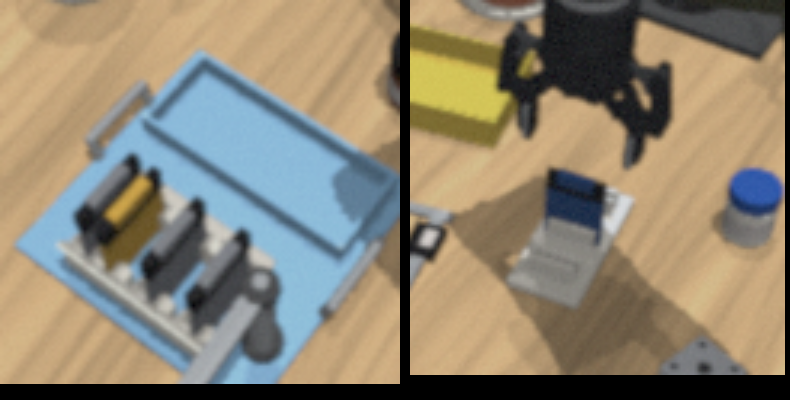

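```bash
python3 -m handwheel '[[[0,0,-0.2,0],[0,0,-0.4,0],[0,0,-0.5,0],[0,0,-0.5,0],[0,0,-0.5,0]]]' 
python3 -m handwheel '[[[0,0,0,0],[0,0,0,0],[0,0,0,0],[0,0,0,0],[0,0,0,0],[0,0,0,0],[0,0,0,0],[0,0,0,0]]]' 1
python3 -m handwheel '[[[0,0,0.2,0],[0,0,0.4,0],[0,0,0.7,0],[0,0,1,0],[0,0,1,0]]]' 
python3 -m handwheel '[[[-0.14,0.85,0.27,0.174],[-0.14,0.85,0.27,0.174],[-0.14,0.85,0.27,0.174]]]' >/dev/null
python3 -m handwheel '[[[-0.14,0.85,0,0.174],[-0.14,0.85,0,0.174],[-0.14,0.85,0,0.174]]]' >/dev/null
python3 -m handwheel '[[[-0.14,0.85,0,0.174],[-0.14,0.85,0,0.174],[-0.14,0.85,0,0.174]]]' >/dev/null
python3 -m handwheel '[[[-0.14,0.85,0,0.174],[-0.14,0.85,0,0.174],[-0.14,0.85,0,0.174]]]' >/dev/null
python3 -m handwheel '[[[-0.14,0.857,0,0.174],[-0.14,0.857,0,0.174],[-0.14,0.857,0,0.174],[-0.14,0.857,0,0.174],[-0.14,0.857,0,0.174]]]' 
python3 -m handwheel '[[[0,0,-0.2,0],[0,0,-0.45,0],[0,0,-0.7,0],[0,0,-0.85,0],[0,0,-0.85,0],[0,0,-0.85,0]]]' 
python3 -m handwheel '[[[0,0,-0.08,0],[0,0,-0.16,0],[0,0,-0.24,0],[0,0,-0.3,0],[0,0,-0.3,0],[0,0,-0.3,0]]]'
```

```text
time_s: 15.92
tool_pos: [0.6176, -0.2417, 0.0745]
orientation: [180.0, 0.0, 97.5]
wrist_force: [-0.2, -0.4, 0.6]
gripper_width: 1.002
grasp_force: 0.0
time_s: 16.58
tool_pos: [0.6177, -0.242, 0.0749]
orientation: [179.9, 0.1, 97.4]
wrist_force: [-1.2, 0.8, 7.4]
gripper_width: 0.642
grasp_force: 62.1
time_s: 17.0
tool_pos: [0.619, -0.2425, 0.1808]
orientation: [179.5, 0.3, 97.4]
wrist_force: [0.5, -0.0, 0.8]
gripper_width: 0.634
grasp_force: 63.5
time_s: 18.42
tool_pos: [0.5472, 0.1839, 0.2004]
orientation: [-180.0, 0.0, 175.7]
wrist_force: [-0.2, -0.6, -0.8]
gripper_width: 0.637
grasp_force: 63.7
time_s: 18.92
tool_pos: [0.5475, 0.1829, 0.1154]
orientation: [-180.0, -0.0, 175.6]
wrist_force: [0.9, -0.5, -0.5]
gripper_width: 0.636
grasp_force: 63.7
time_s: 19.42
tool_pos: [0.547, 0.1841, 0.085]
orientation: [-180.0, -0.0, 175.7]
wrist_force: [-0.2, 0.3, -0.2]
gripper_width: 0.638
grasp_force: 64.3
```

```bash
python3 -m handwheel '[[[0,0,-0.05,0],[0,0,-0.1,0],[0,0,-0.13,0],[0,0,-0.15,0],[0,0,-0.15,0],[0,0,-0.15,0]]]'
python3 -m handwheel '[[[0,0,-0.02,0],[0,0,-0.02,0]]]'
```

```text
time_s: 19.92
tool_pos: [0.5476, 0.1841, 0.0709]
orientation: [180.0, 0.1, 175.7]
wrist_force: [-2.2, -1.0, 7.5]
gripper_width: 0.635
grasp_force: 65.0
time_s: 20.08
tool_pos: [0.5482, 0.1841, 0.0707]
orientation: [180.0, 0.2, 175.7]
wrist_force: [-6.7, -2.6, 24.5]
gripper_width: 0.64
grasp_force: 66.6
```

```bash
python3 -m handwheel '[[[0,0,0.03,0],[0,0,0.03,0],[0,0,0.03,0],[0,0,0.03,0],[0,0,0.03,0],[0,0,0.03,0]]]' 0 >/dev/null
python3 -m handwheel '[[[0,0,0.2,0],[0,0,0.6,0],[0,0,1,0],[0,0,1,0],[0,0,1,0]]]'
cat > items.py <<'E'
from h import *
def items():
    t=cam("top"); r={}
    g=np.zeros((384,512),np.uint8); P=proj(t,[[.35,.09,.03],[.6,.09,.03],[.6,-.42,.03],[.35,-.42,.03]])
    cv2.fillPoly(g,[P.astype(np.int32)],255)
    V=t["color"].max(2);k=np.ones((3,3),np.uint8)
    hsv=cv2.cvtColor(t["color"],cv2.COLOR_BGR2HSV)
    dark=cv2.morphologyEx(((V<70)&(hsv[...,1]<130)).astype(np.uint8)*255,cv2.MORPH_OPEN,k)
    wh=cv2.morphologyEx(mask(t,(0,0,110),(180,60,255)),cv2.MORPH_CLOSE,np.ones((5,5),np.uint8))
    for n,m in(("amber",dark),("jar",mask(t,(108,120,40),(125,255,255))),("mould",wh)):
        q=[]
        for a,b,c in blobs(cv2.bitwise_and(m,g),200):
            w=window(m,b[0],b[1],b[0]+b[2],b[1]+b[3]); R=rect(t,w,.058); q.append([np.round(R[0],1).tolist(),np.round(R[1],1).tolist(),round(R[2],1)])
        r[n]=q
    return t,r
if __name__=="__main__":
    t,r=items();print(r)
    s=cam("side")
    for d in(t,s):print("red",blobs(mask(d,(0,150,60),(8,255,255)),6)+blobs(mask(d,(172,150,60),(180,255,255)),6))
E
python3 items.py
```

```text
time_s: 21.0
tool_pos: [0.548, 0.1843, 0.1734]
orientation: [179.9, 0.2, 175.7]
wrist_force: [-0.4, 0.1, 0.2]
gripper_width: 0.994
grasp_force: 0.0
{'amber': [[[472.2, -33.6], [37.3, 45.9], 9.8]], 'jar': [[[485.9, -348.5], [45.2, 46.2], 0.4]], 'mould': [[[580.2, -232.9], [28.7, 141.9], 0.4], [[436.9, -129.8], [49.6, 49.5], 73.7]]}
red [(np.int32(9), [0, 217, 7, 3], [2.8, 217.9]), (np.int32(17), [0, 224, 4, 10], [1.1, 227.9]), (np.int32(246), [163, 287, 23, 18], [173.3, 296.1])]
red [(np.int32(573), [268, 332, 42, 40], [289.3, 350.9]), (np.int32(88), [186, 370, 9, 13], [190.1, 375.7])]
```

```bash
python3 -m handwheel '[[[-0.06,0.1,0,-0.07],[-0.12,0.22,0,-0.14],[-0.2,0.4,0,-0.21],[-0.3,0.6,0,-0.28],[-0.4,0.77,0,-0.35],[-0.4,0.77,0,-0.42],[-0.4,0.77,0,-0.49],[-0.4,0.77,0,-0.49]]]'  >/dev/null
python3 -m handwheel '[[[-0.06,0.1,0,-0.07],[-0.12,0.22,0,-0.14],[-0.2,0.4,0,-0.21],[-0.3,0.6,0,-0.28],[-0.415,0.773,0,-0.35],[-0.415,0.773,0,-0.42],[-0.415,0.773,0,-0.496],[-0.415,0.773,0,-0.496],[-0.415,0.773,0,-0.496]]]'
python3 - <<'E'
from h import *
s=cam("side");t=cam("top")
for d in(t,s):
    for b in blobs(mask(d,(0,150,60),(8,255,255))|mask(d,(172,150,60),(180,255,255)),6):print(b,onz(d,b[2],.108))
import math
def P(a):a=math.radians(a);return np.array([math.cos(a),math.sin(a)])*1.485
for a0,n,a1 in((87.2,7,41.5),(41.5,7,-4.2)):
    for k in range(1,n+1):
        a=a0+(a1-a0)*k/n;print((P(a)-P(a0)).round(3),round((a-a0)/90,3))
E
```

```text
time_s: 22.52
tool_pos: [0.4655, 0.3381, 0.1704]
orientation: [-179.9, 0.0, 87.3]
wrist_force: [0.5, -0.4, 0.1]
gripper_width: 0.999
grasp_force: 0.0
(np.int32(43), [79, 236, 7, 8], [82.0, 239.0]) [[0.46595239 0.34232854 0.108     ]]
(np.int32(455), [142, 282, 44, 23], [163.7, 293.3]) [[0.35616998 0.16052722 0.108     ]]
(np.int32(583), [268, 332, 43, 40], [289.3, 350.9]) [[0.34440627 0.21587838 0.108     ]]
(np.int32(55), [186, 372, 9, 11], [189.9, 377.4]) [[0.46361719 0.3403447  0.108     ]]
[ 0.168 -0.018] -0.073
[ 0.333 -0.055] -0.145
[ 0.493 -0.11 ] -0.218
[ 0.645 -0.183] -0.29
[ 0.789 -0.273] -0.363
[ 0.921 -0.379] -0.435
[ 1.04  -0.499] -0.508
[ 0.105 -0.133] -0.073
[ 0.194 -0.277] -0.145
[ 0.265 -0.43 ] -0.218
[ 0.32 -0.59] -0.29
[ 0.355 -0.755] -0.363
[ 0.372 -0.924] -0.435
[ 0.369 -1.093] -0.508
```

```bash
python3 -m handwheel '[[[0.01,0.01,-0.2,0],[0.01,0.01,-0.4,0],[0.01,0.01,-0.57,0],[0.01,0.01,-0.57,0],[0.01,0.01,-0.57,0]]]' >/dev/null
python3 -m handwheel '[[[0,0,0,0],[0,0,0,0],[0,0,0,0],[0,0,0,0],[0,0,0,0],[0,0,0,0]]]' 0.75
python3 -m handwheel '[[[0.168,-0.018,0,-0.073],[0.333,-0.055,0,-0.145],[0.493,-0.11,0,-0.218],[0.645,-0.183,0,-0.29],[0.789,-0.273,0,-0.363],[0.921,-0.379,0,-0.435]]]'
python3 -m handwheel '[[[0.119,-0.12,0,-0.073],[0.224,-0.253,0,-0.146],[0.313,-0.397,0,-0.218],[0.384,-0.55,0,-0.291],[0.439,-0.71,0,-0.363],[0.474,-0.875,0,-0.436]]]'
python3 -m handwheel '[[[0.017,-0.169,0,-0.072],[0.02,-0.338,0,-0.145],[0.02,-0.338,0,-0.145],[0.02,-0.338,0,-0.145],[0.02,-0.338,0,-0.145]]]'
```

```text
time_s: 23.53
tool_pos: [0.4667, 0.3394, 0.1145]
orientation: [180.0, -0.0, 87.0]
wrist_force: [0.1, 0.2, -0.2]
gripper_width: 0.248
grasp_force: 0.0
time_s: 24.03
tool_pos: [0.5595, 0.3013, 0.1143]
orientation: [-180.0, -0.0, 47.6]
wrist_force: [-0.4, 1.0, 0.6]
gripper_width: 0.252
grasp_force: 0.4
time_s: 24.53
tool_pos: [0.6066, 0.2133, 0.1142]
orientation: [-180.0, -0.0, 8.3]
wrist_force: [-0.7, 1.3, -0.6]
gripper_width: 0.251
grasp_force: 0.3
time_s: 24.95
tool_pos: [0.6081, 0.1808, 0.1144]
orientation: [-180.0, -0.0, -4.2]
wrist_force: [1.2, 0.1, 0.3]
gripper_width: 0.248
grasp_force: 0.0
```

```bash
python3 -m handwheel '[[[0,-0.01,0,0],[0,-0.01,0,0],[0,-0.01,0,0],[0,-0.01,0,0],[0,-0.01,0,0]]]' 1
python3 -m handwheel '[[[0,0,0,0],[0,0,0,0],[0,0,0,0],[0,0,0,0],[0,0,0,0]]]' 0.5 >/dev/null
python3 -m handwheel '[[[0,0,0.2,0],[0,0,0.6,0],[0,0,0.9,0],[0,0,0.9,0]]]' 0
python3 -m handwheel '[[[-0.4,-0.8,0,0],[-0.4,-0.8,0,0],[-0.4,-0.8,0,0]]]'
python3 -m handwheel '[[[-0.4,-0.8,0,0],[-0.4,-0.8,0,0],[-0.4,-0.8,0,0]]]'
python3 items.py
python3 - <<'E'
from h import *
t=cam("top");s=cam("side")
a=[ [b for b in blobs(mask(d,(0,150,60),(8,255,255))|mask(d,(172,150,60),(180,255,255)),6)] for d in(t,s)];print(a)
crop(s,160,220,300,345,3.5,"c9")
for d in (t,s):
  for b in a[0 if d is t else 1]: print(onz(d,b[2],.108))
E
```

```text
time_s: 25.37
tool_pos: [0.608, 0.1796, 0.1145]
orientation: [-180.0, 0.0, -4.4]
wrist_force: [-2.9, 1.9, 4.4]
gripper_width: 0.162
grasp_force: 58.6
time_s: 26.12
tool_pos: [0.61, 0.1796, 0.2113]
orientation: [-179.8, -0.5, -4.4]
wrist_force: [1.1, 0.5, 1.3]
gripper_width: 0.999
grasp_force: 0.0
time_s: 26.37
tool_pos: [0.5662, 0.0953, 0.204]
orientation: [179.9, 0.1, -4.6]
wrist_force: [0.7, 0.2, 0.3]
gripper_width: 1.002
grasp_force: 0.0
time_s: 26.62
tool_pos: [0.5262, 0.0154, 0.2042]
orientation: [180.0, 0.0, -4.6]
wrist_force: [-0.5, 0.2, -0.1]
gripper_width: 1.001
grasp_force: 0.0
{'amber': [[[478.9, 12.6], [265.5, 130.1], 16.0]], 'jar': [[[486.9, -348.7], [45.0, 47.9], 85.6]], 'mould': [[[580.2, -232.9], [28.7, 141.9], 0.4], [[436.9, -129.8], [49.6, 49.5], 73.7]]}
red [(np.int32(47), [159, 171, 9, 9], [162.4, 174.3]), (np.int32(7), [6, 224, 4, 5], [7.6, 225.7]), (np.int32(8), [2, 228, 5, 5], [4.0, 230.1]), (np.int32(6), [2, 234, 5, 3], [4.2, 234.8])]
red [(np.int32(57), [178, 259, 8, 11], [181.8, 263.4]), (np.int32(572), [268, 332, 43, 40], [289.2, 351.0])]
[[(np.int32(43), [159, 171, 8, 9], [162.1, 174.3]), (np.int32(19), [0, 228, 9, 9], [3.9, 232.4])], [(np.int32(62), [178, 259, 8, 11], [181.8, 263.8]), (np.int32(581), [268, 332, 43, 40], [289.4, 350.8])]]
[[0.61037491 0.1817421  0.108     ]]
[[0.47873421 0.51149656 0.108     ]]
[[0.60891369 0.17883757 0.108     ]]
[[0.34433989 0.21563771 0.108     ]]
```

View pics/c9.png

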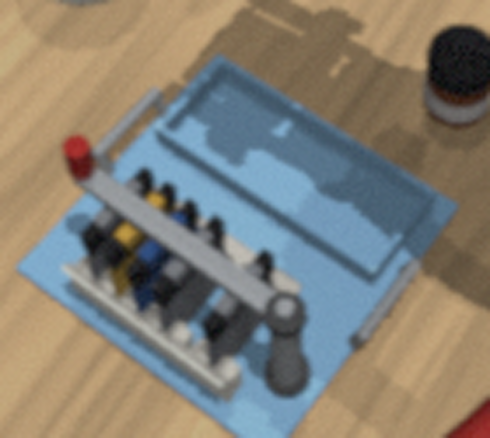

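```bash
python3 -m handwheel '[[[-0.455,-0.745,0,-0.0665],[-0.455,-0.745,0,-0.0665],[-0.455,-0.745,0,-0.0665]]]' >/dev/null
python3 -m handwheel '[[[-0.455,-0.745,0,-0.0665],[-0.455,-0.745,0,-0.0665],[-0.455,-0.745,0,-0.0665],[-0.455,-0.745,0,-0.0665],[-0.455,-0.745,0,-0.0665]]]' 
python3 -m handwheel '[[[0,0,-0.3,0],[0,0,-0.6,0],[0,0,-0.8,0],[0,0,-0.8,0]]]'
python3 - <<'E'
from h import *
s=cam("side");crop(s,240,130,400,260,4.5,"c10")
E
```

```text
time_s: 27.48
tool_pos: [0.438, -0.1291, 0.2043]
orientation: [-180.0, -0.0, -16.4]
wrist_force: [0.7, 0.7, 0.6]
gripper_width: 0.999
grasp_force: 0.0
time_s: 27.82
tool_pos: [0.4364, -0.1277, 0.1207]
orientation: [-180.0, 0.4, -16.3]
wrist_force: [-0.4, 0.6, -0.3]
gripper_width: 0.998
grasp_force: 0.0
```

View pics/c10.png

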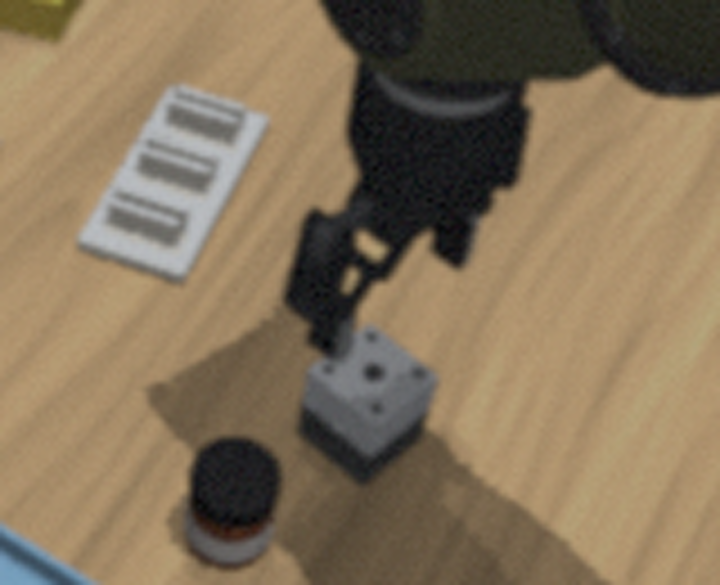

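```bash
python3 -m handwheel '[[[0,0,-0.2,0],[0,0,-0.4,0],[0,0,-0.6,0],[0,0,-0.79,0],[0,0,-0.79,0],[0,0,-0.79,0]]]' 
python3 -m handwheel '[[[0,0,0,0],[0,0,0,0],[0,0,0,0],[0,0,0,0],[0,0,0,0],[0,0,0,0],[0,0,0,0],[0,0,0,0]]]' 1
python3 -m handwheel '[[[0,0,0.2,0],[0,0,0.4,0],[0,0,0.7,0],[0,0,1,0],[0,0,1,0],[0,0,1,0]]]' 
python3 items.py
```

```text
time_s: 28.37
tool_pos: [0.438, -0.1294, 0.0462]
orientation: [-180.0, -0.0, -16.3]
wrist_force: [0.9, -0.2, 1.3]
gripper_width: 0.999
grasp_force: 0.0
time_s: 29.03
tool_pos: [0.4378, -0.13, 0.0467]
orientation: [180.0, -0.1, -16.4]
wrist_force: [-2.5, 0.8, 11.3]
gripper_width: 0.575
grasp_force: 61.3
time_s: 29.53
tool_pos: [0.4375, -0.13, 0.1464]
orientation: [180.0, -0.2, -16.4]
wrist_force: [0.3, 0.2, -5.8]
gripper_width: 0.577
grasp_force: 66.2
{'amber': [[[467.7, -34.4], [44.9, 45.2], 0.4], [[403.3, -142.9], [103.6, 207.5], 0.5]], 'jar': [[[486.9, -348.7], [45.0, 48.1], 85.6]], 'mould': [[[580.2, -232.9], [28.7, 141.9], 0.4], [[447.6, 60.7], [37.7, 55.9], 1.5]]}
red [(np.int32(46), [159, 171, 7, 9], [162.2, 174.3]), (np.int32(10), [2, 230, 4, 6], [3.7, 232.2]), (np.int32(470), [142, 282, 44, 23], [163.7, 293.2])]
red [(np.int32(57), [178, 259, 8, 11], [181.7, 263.5]), (np.int32(577), [268, 332, 43, 40], [289.3, 350.9]), (np.int32(8), [181, 266, 4, 5], [182.5, 267.8])]
```

```bash
python3 -m handwheel '[[[0.488,0.67,0,0.045],[0.488,0.67,0,0.045],[0.488,0.67,0,0.045]]]' >/dev/null
python3 -m handwheel '[[[0.488,0.67,0,0.045],[0.488,0.67,0,0.045],[0.488,0.67,0,0.045]]]' >/dev/null
python3 -m handwheel '[[[0.488,0.669,0,0.045],[0.488,0.669,0,0.045],[0.488,0.669,0,0.045],[0.488,0.669,0,0.045],[0.488,0.669,0,0.045],[0.488,0.669,0,0.045]]]' 
python3 -m handwheel '[[[0,0,-0.2,0],[0,0,-0.4,0],[0,0,-0.6,0],[0,0,-0.75,0],[0,0,-0.85,0],[0,0,-0.85,0],[0,0,-0.85,0]]]' 
python3 -m handwheel '[[[0,0,-0.04,0],[0,0,-0.07,0],[0,0,-0.07,0],[0,0,-0.07,0]]]' 
python3 -m handwheel '[[[0,0,-0.02,0],[0,0,-0.02,0]]]'
```

```text
time_s: 30.63
tool_pos: [0.5828, 0.0704, 0.1443]
orientation: [180.0, 0.1, -4.3]
wrist_force: [0.3, -0.7, -4.5]
gripper_width: 0.568
grasp_force: 67.3
time_s: 31.22
tool_pos: [0.5835, 0.0706, 0.0605]
orientation: [180.0, 0.0, -4.3]
wrist_force: [0.1, -0.2, -4.7]
gripper_width: 0.574
grasp_force: 67.1
time_s: 31.55
tool_pos: [0.5836, 0.0711, 0.0535]
orientation: [-180.0, -0.0, -4.3]
wrist_force: [-1.1, 0.1, -4.1]
gripper_width: 0.571
grasp_force: 67.2
time_s: 31.72
tool_pos: [0.584, 0.0711, 0.0528]
orientation: [-180.0, -0.1, -4.3]
wrist_force: [-6.8, -1.1, 9.5]
gripper_width: 0.573
grasp_force: 69.2
```

```bash
python3 -m handwheel '[[[0,0,0.01,0],[0,0,0.01,0],[0,0,0.01,0],[0,0,0.01,0],[0,0,0.01,0],[0,0,0.01,0]]]' 0
python3 -m handwheel '[[[0,0,0.2,0],[0,0,0.6,0],[0,0,1,0],[0,0,1,0]]]' >/dev/null
python3 -m handwheel '[[[-0.578,-0.528,0,0],[-0.578,-0.528,0,0],[-0.578,-0.528,0,0]]]' >/dev/null
python3 -m handwheel '[[[-0.578,-0.528,0,0],[-0.578,-0.528,0,0],[-0.578,-0.528,0,0],[-0.578,-0.528,0,0],[-0.578,-0.528,0,0]]]' 
python3 -m handwheel '[[[0,0,-0.2,0],[0,0,-0.4,0],[0,0,-0.6,0],[0,0,-0.8,0],[0,0,-1,0],[0,0,-1,0]]]' >/dev/null
python3 -m handwheel '[[[0,0,-0.06,0],[0,0,-0.06,0],[0,0,-0.06,0]]]'
python3 -m handwheel '[[[0,0,0,0],[0,0,0,0],[0,0,0,0],[0,0,0,0],[0,0,0,0],[0,0,0,0],[0,0,0,0],[0,0,0,0]]]' 1
python3 -m handwheel '[[[0,0,0.2,0],[0,0,0.4,0],[0,0,0.7,0],[0,0,1,0],[0,0,1,0],[0,0,1,0]]]'
```

```text
time_s: 32.22
tool_pos: [0.5836, 0.0711, 0.0523]
orientation: [-180.0, -0.0, -4.3]
wrist_force: [0.6, 0.4, 0.4]
gripper_width: 1.002
grasp_force: 0.0
time_s: 33.22
tool_pos: [0.4686, -0.0344, 0.1526]
orientation: [-180.0, -0.1, -4.3]
wrist_force: [-0.2, 0.8, -0.3]
gripper_width: 1.0
grasp_force: 0.0
time_s: 33.97
tool_pos: [0.4686, -0.0344, 0.047]
orientation: [180.0, -0.1, -4.2]
wrist_force: [0.1, 0.0, -0.1]
gripper_width: 1.0
grasp_force: 0.0
time_s: 34.63
tool_pos: [0.4683, -0.0346, 0.0471]
orientation: [180.0, -0.1, -4.3]
wrist_force: [-2.1, 0.5, 9.5]
gripper_width: 0.544
grasp_force: 60.4
time_s: 35.13
tool_pos: [0.4684, -0.0346, 0.1475]
orientation: [180.0, -0.2, -4.3]
wrist_force: [0.1, 0.5, -2.2]
gripper_width: 0.542
grasp_force: 62.2
```

```bash
python3 -m handwheel '[[[0.311,0.547,0,0],[0.311,0.547,0,0],[0.311,0.547,0,0]]]' >/dev/null
python3 -m handwheel '[[[0.311,0.547,0,0],[0.311,0.547,0,0],[0.311,0.547,0,0],[0.311,0.547,0,0],[0.311,0.547,0,0]]]' 
python3 -m handwheel '[[[0,0,-0.2,0],[0,0,-0.4,0],[0,0,-0.6,0],[0,0,-0.75,0],[0,0,-0.85,0],[0,0,-0.85,0],[0,0,-0.85,0]]]' 
python3 -m handwheel '[[[0,0,-0.04,0],[0,0,-0.07,0],[0,0,-0.07,0],[0,0,-0.07,0]]]' 
python3 -m handwheel '[[[0,0,-0.025,0],[0,0,-0.025,0],[0,0,-0.025,0]]]'
```

```text
time_s: 35.8
tool_pos: [0.5294, 0.0744, 0.1451]
orientation: [180.0, 0.1, -4.3]
wrist_force: [-0.1, -1.0, -2.4]
gripper_width: 0.548
grasp_force: 62.7
time_s: 36.38
tool_pos: [0.53, 0.0744, 0.0613]
orientation: [180.0, 0.0, -4.3]
wrist_force: [0.3, -0.2, -1.2]
gripper_width: 0.545
grasp_force: 62.7
time_s: 36.72
tool_pos: [0.5302, 0.0749, 0.0545]
orientation: [-180.0, -0.0, -4.3]
wrist_force: [-0.2, -0.0, -1.7]
gripper_width: 0.545
grasp_force: 62.7
time_s: 36.97
tool_pos: [0.5307, 0.0749, 0.0531]
orientation: [-180.0, -0.1, -4.3]
wrist_force: [-5.2, -0.8, 13.6]
gripper_width: 0.545
grasp_force: 64.0
```

```bash
python3 -m handwheel '[[[0,0,0.01,0],[0,0,0.01,0],[0,0,0.01,0],[0,0,0.01,0],[0,0,0.01,0],[0,0,0.01,0]]]' 0 >/dev/null
python3 -m handwheel '[[[0,0,0.2,0],[0,0,0.6,0],[0,0,1,0],[0,0,1,0]]]' >/dev/null
python3 -m handwheel '[[[-0.087,-0.847,0,0],[-0.087,-0.847,0,0],[-0.087,-0.847,0,0]]]' >/dev/null
python3 -m handwheel '[[[-0.087,-0.847,0,0],[-0.087,-0.847,0,0],[-0.087,-0.847,0,0]]]' >/dev/null
python3 -m handwheel '[[[-0.087,-0.847,0,0],[-0.087,-0.847,0,0],[-0.087,-0.847,0,0]]]'
python3 - <<'E'
from h import *
t=cam("top");s=cam("side")
print("jar top",rect(t,window(mask(t,(108,120,40),(125,255,255)),360,200,450,290),.058))
m=mask(s,(108,120,40),(125,255,255));print([b for b in blobs(m,80)])
k=np.ones((5,5),np.uint8)
m=cv2.morphologyEx(window(mask(t,(0,0,110),(180,60,255)),195,165,240,262),cv2.MORPH_CLOSE,k);print("mould",blobs(m,60),rect(t,m,.064))
m=cv2.morphologyEx(window((t["color"].max(2)<70).astype(np.uint8)*255,195,165,240,262),cv2.MORPH_OPEN,np.ones((3,3),np.uint8));print("amber",blobs(m,60),rect(t,m,.064))
crop(t,140,160,250,270,5,"c11")
E
```

```text
time_s: 38.55
tool_pos: [0.5033, -0.1844, 0.1528]
orientation: [179.9, -0.0, -4.5]
wrist_force: [0.2, 0.0, -0.1]
gripper_width: 0.997
grasp_force: 0.0
jar top ((481.05450439453125, -368.74365234375), (4.356620788574219, 22.92124366760254), 75.69586181640625)
[(np.int32(2057), [239, 0, 117, 40], [308.4, 13.5]), (np.int32(3275), [353, 0, 159, 44], [420.5, 15.2]), (np.int32(193), [332, 147, 17, 14], [339.8, 153.4])]
mould [(np.int32(553), [195, 172, 37, 31], [213.0, 188.7]), (np.int32(346), [195, 239, 35, 23], [216.6, 252.2])] ((593.0306396484375, 75.87015533447266), (87.04716491699219, 69.31513977050781), 85.93390655517578)
amber [(np.int32(372), [201, 204, 22, 22], [211.8, 214.1])] ((528.68994140625, 74.30988311767578), (48.504615783691406, 48.23250198364258), 0.41555124521255493)
```

View pics/c11.png

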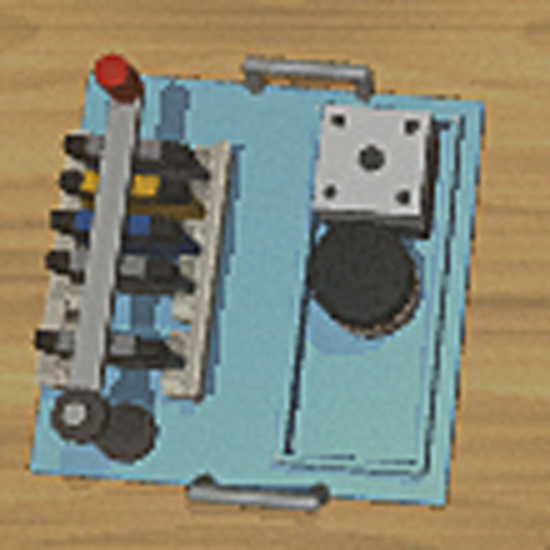

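```bash
python3 - <<'E'
from h import *
s=cam("side");print(onz(s,[[346,163.9],[339.8,153.4]],.052))
E
python3 -m handwheel '[[[-0.087,-0.847,0,0],[-0.087,-0.847,0,0],[-0.087,-0.847,0,0]]]' >/dev/null
python3 -m handwheel '[[[-0.087,-0.847,0,0],[-0.087,-0.847,0,0],[-0.087,-0.847,0,0],[-0.087,-0.847,0,0],[-0.087,-0.847,0,0]]]'
```

```text
[[ 0.45453184 -0.31789908  0.052     ]
 [ 0.4851531  -0.34656839  0.052     ]]
time_s: 39.37
tool_pos: [0.487, -0.3474, 0.1525]
orientation: [-180.0, 0.0, -4.2]
wrist_force: [0.7, -0.0, -0.7]
gripper_width: 1.003
grasp_force: 0.0
```

```bash
python3 -m handwheel '[[[0,0,-0.2,0],[0,0,-0.4,0],[0,0,-0.6,0],[0,0,-0.8,0],[0,0,-1,0],[0,0,-1,0]]]' >/dev/null
python3 -m handwheel '[[[0,0,-0.06,0],[0,0,-0.06,0],[0,0,-0.06,0]]]'
python3 -m handwheel '[[[0,0,0,0],[0,0,0,0],[0,0,0,0],[0,0,0,0],[0,0,0,0],[0,0,0,0],[0,0,0,0],[0,0,0,0]]]' 1
python3 -m handwheel '[[[0,0,0.2,0],[0,0,0.4,0],[0,0,0.7,0],[0,0,1,0],[0,0,1,0],[0,0,1,0]]]' 
python3 -m handwheel '[[[-0.02,0.855,0,0],[-0.02,0.855,0,0],[-0.02,0.855,0,0]]]' >/dev/null
python3 -m handwheel '[[[-0.02,0.855,0,0],[-0.02,0.855,0,0],[-0.02,0.855,0,0]]]' >/dev/null
python3 -m handwheel '[[[-0.02,0.855,0,0],[-0.02,0.855,0,0],[-0.02,0.855,0,0]]]' >/dev/null
python3 -m handwheel '[[[-0.02,0.855,0,0],[-0.02,0.855,0,0],[-0.02,0.855,0,0]]]' >/dev/null
python3 -m handwheel '[[[-0.02,0.855,0,0],[-0.02,0.855,0,0],[-0.02,0.855,0,0],[-0.02,0.855,0,0],[-0.02,0.855,0,0]]]' 
python3 -m handwheel '[[[0,0,-0.1,0],[0,0,-0.2,0],[0,0,-0.2,0],[0,0,-0.2,0]]]'
python3 - <<'E'
from h import *
t=cam("top")
m=window(mask(t,(108,120,40),(125,255,255)),190,160,260,280);print("jar",rect(t,m,.058+.08+.001),blobs(m,60))
E
```

```text
time_s: 40.12
tool_pos: [0.4872, -0.3484, 0.0478]
orientation: [180.0, -0.1, -4.2]
wrist_force: [-0.6, -0.4, -0.9]
gripper_width: 1.003
grasp_force: 0.0
time_s: 40.78
tool_pos: [0.4869, -0.3489, 0.0477]
orientation: [180.0, -0.1, -4.3]
wrist_force: [-1.5, 1.2, 6.0]
gripper_width: 0.569
grasp_force: 61.7
time_s: 41.28
tool_pos: [0.487, -0.349, 0.1483]
orientation: [179.9, -0.1, -4.3]
wrist_force: [-0.1, -1.0, -3.1]
gripper_width: 0.569
grasp_force: 62.7
time_s: 42.7
tool_pos: [0.4763, 0.0787, 0.146]
orientation: [180.0, 0.1, -4.2]
wrist_force: [-0.2, -0.9, -2.3]
gripper_width: 0.567
grasp_force: 63.9
time_s: 43.03
tool_pos: [0.4763, 0.0782, 0.1257]
orientation: [180.0, 0.1, -4.3]
wrist_force: [0.4, -1.2, -1.4]
gripper_width: 0.57
grasp_force: 63.9Traceback (most recent call last):
  File "<stdin>", line 3, in <module>
  File "h.py", line 27, in rect
    c=max(cv2.findContours(m,cv2.RETR_EXTERNAL,cv2.CHAIN_APPROX_NONE)[0],key=cv2.contourArea)[:,0,:]
      ~~~^^^^^^^^^^^^^^^^^^^^^^^^^^^^^^^^^^^^^^^^^^^^^^^^^^^^^^^^^^^^^^^^^^^^^^^^^^^^^^^^^^^^
ValueError: max() iterable argument is empty
```

```bash
python3 -m handwheel '[[[0,0,-0.2,0],[0,0,-0.4,0],[0,0,-0.5,0],[0,0,-0.55,0],[0,0,-0.55,0],[0,0,-0.55,0]]]' 
python3 -m handwheel '[[[0,0,-0.05,0],[0,0,-0.1,0],[0,0,-0.15,0],[0,0,-0.17,0],[0,0,-0.17,0]]]' 
python3 -m handwheel '[[[0,0,-0.025,0],[0,0,-0.025,0],[0,0,-0.025,0]]]'
```

```text
time_s: 43.58
tool_pos: [0.477, 0.0789, 0.0724]
orientation: [-180.0, -0.0, -4.3]
wrist_force: [0.1, 0.4, -1.6]
gripper_width: 0.563
grasp_force: 63.8
time_s: 44.0
tool_pos: [0.4764, 0.0788, 0.0542]
orientation: [180.0, 0.1, -4.3]
wrist_force: [0.4, 1.0, -1.5]
gripper_width: 0.565
grasp_force: 63.8
time_s: 44.25
tool_pos: [0.4769, 0.0789, 0.0537]
orientation: [180.0, -0.0, -4.2]
wrist_force: [-9.9, -2.4, 20.5]
gripper_width: 0.562
grasp_force: 66.2
```

Landed at the expected floor height; release, retreat, and check.

```bash
python3 -m handwheel '[[[0,0,0.015,0],[0,0,0.015,0],[0,0,0.015,0],[0,0,0.015,0],[0,0,0.015,0],[0,0,0.015,0]]]' 0
python3 -m handwheel '[[[0,0,0.2,0],[0,0,0.6,0],[0,0,1,0],[0,0,1,0]]]' >/dev/null
python3 -m handwheel '[[[0,-0.9,0.3,0],[0,-0.9,0.3,0],[0,-0.9,0.3,0]]]' >/dev/null
python3 -m handwheel '[[[0,-0.9,0.2,0],[0,-0.9,0.2,0],[0,-0.9,0.2,0]]]' >/dev/null
python3 -m handwheel '[[[0,-0.9,0,0],[0,-0.9,0,0],[0,-0.9,0,0]]]' >/dev/null
python3 -m handwheel '[[[0,-0.5,0,0],[0,-0.5,0,0],[0,-0.5,0,0],[0,-0.5,0,0]]]'
python3 - <<'E'
from h import *
t=cam("top");s=cam("side")
o=np.zeros((450,790,3),np.uint8)
a=cv2.resize(t["color"][155:275,135:250],None,fx=3.4,fy=3.4);b=cv2.resize(s["color"][220:350,165:295],None,fx=3,fy=3)
o[:a.shape[0],:a.shape[1]]=a;o[:b.shape[0],400:400+b.shape[1]]=b;cv2.imwrite("pics/c12.png",o)
E
```

```text
time_s: 44.75
tool_pos: [0.4766, 0.0789, 0.0537]
orientation: [180.0, 0.0, -4.3]
wrist_force: [-0.5, 0.3, 0.6]
gripper_width: 1.008
grasp_force: 0.0
time_s: 46.17
tool_pos: [0.4766, -0.2406, 0.2033]
orientation: [-180.0, 0.0, -4.3]
wrist_force: [-0.0, 0.8, 0.2]
gripper_width: 0.999
grasp_force: 0.0
```

View pics/c12.png

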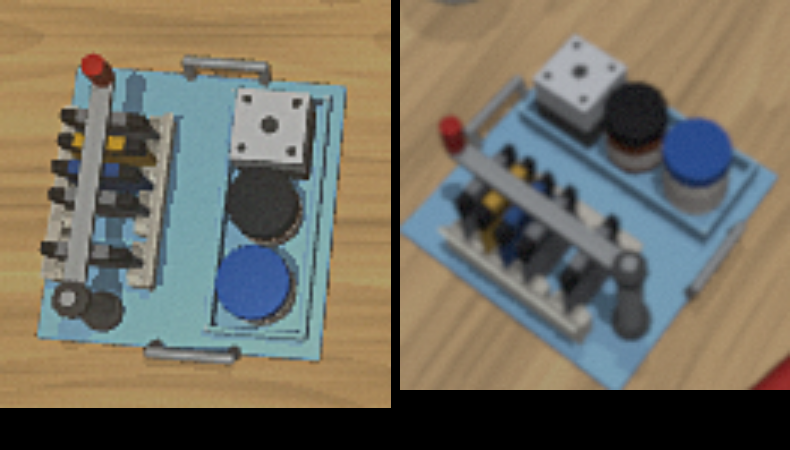

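Both views show the block, brown jar and white jar upright side by side in the bay. Yellow and blue are seated among the three grey panels, and the arm lies along the rack over all five.

```bash
python3 -c "
from cell import *
print(finish_job())"
```

```text
the job is handed in; nothing more can be done
None
```

Job handed in at about 46 s of the 210 s allowed: both coloured panels (yellow, blue) are seated in free slots, the arm is closed over all five panels, and the mould block, brown jar and white jar stand upright in the bay; no verdict came back.

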